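Space and press a sandstone tile on the vacuum plate

ROBOT

A 7-joint arm with a two-finger parallel gripper is mounted at the origin on the work surface. World frame = base frame: x ahead of the robot, y to its left, z up, the work surface at z = 0. Lengths are in m, angles in rad, forces in N, time in s.
With the tool pointing down it reaches from about 0.4 to 0.925 m from the base axis. Payload 5.6 kg.
Tool frame: the origin (TCP) lies between the finger pads; the fingertips stand bot.tips_ahead ahead of it and the grasp point (between the pads) lies 11 mm behind it (bot.tips_ahead is the distance from the TCP to the fingertips, in m); z points along the fingers, y is the line along which they close (so a half turn about z gives the same grasp; the last joint's range is limited). The gripper opens to 85 mm and grips with 20 to 120 N. Pads are 22 mm wide; open, the fingers measure 114 mm over their backs; the gripper's body (76 mm by 85 mm) begins 54 mm behind the grasp point. The pads swing forward as they close: fully open they stand 13 mm farther back than shut.
Start: joints at [-1.375, 0.468, -0.012, 1.603, 0.006, 1.071, -0.056], TCP at [0.154, 0.632, 0.239] pointing down, gripper open.
Joint ranges: [-2.53, 2.53], [-0.31, 2.02], [-1.57, 1.55], [0.28, 2.44], [-1.29, 4.43], [0.15, 1.84], [-2.92, 2.92]. Speed limits (rad/s): [2.57, 2.57, 3.14, 3.14, 3.14, 3.14, 3.14].

INTERFACE

Orientations are given as a unit quaternion [w, x, y, z].
In Python, from workcell import bot gives the robot as it stands.
- The arm moves only by the shell command python3 -m pendant 'ROWS' [FORCE]. ROWS is JSON, a list of rows, each an object with "dp": the shift along the world's x, y, z each as a share of 0.03 m, from -1 to 1, a list of three; "roll": the turn about the world's z as a share of 0.1 rad, from -1 to 1; "grip": the opening, from -1 (shut) to 1 (fully open), so that 0 is half open. In form: [{"dp": [tx, ty, tz], "roll": roll, "grip": grip}, ...]. A call has 1 to 8 rows; each row shifts and turns the commanded pose from where the row before left it; what a row does not reach is not made up. A row lasts 1/10 s, in which the tool goes at most 50 mm and 8.59 degrees, less where a joint would pass 70% of its speed; a pose out of reach is approached as far as the arm can. A call with a number of a shift or a turn outside -1 to 1 is refused whole. A call with a gripper value outside its range is refused whole. The fingers move at their own pace and stop on an object; FORCE is the grip in N (left out, the last holds). Time passes only in rows, so rows that do not move let the fingers close. It gives the time, the measured TCP pose, the force, the opening and the grip force at its end, in the units of the state.
- bot.sense(): the state, without advancing time (a new reading comes with each control period).
- bot.read_camera(name): name is "scene" or "top" or "wrist"; returns the picture (400x640x3 uint8, red, green, blue); there is no depth.
- bot.camera_info(name): a dict with "fov_y" (degrees; the focal length in pixels is half the picture's height over the tangent of half this angle, whatever the lens; pixels are square), "cx", "cy" (the principal point, pixels), "world_from_camera" (4x4, takes a point from camera to world coordinates). Camera axes: x right, y up, looking along -z (the intrinsics and any distortion apply to the point x, -y, -z); pixel columns grow to the right and rows downward; lengths in m; the calibration is good to about 2 mm. A picture is of the moment at which its call begins: read the wrist's pose just before it. camera_info takes no time and is no camera call; for the wrist camera it gives the pose at the moment of the call.
- bot.job_done(): hands the job in; it is judged then, once.
The state is a dict: "clock": time; "joint_positions": joint angles; "joint_vel": joint speeds; "effort": joint torques, N m; "tool_pos": TCP position; "orientation": TCP orientation; "force": force on the tool from outside, world axes, zero at the start; "wrist_torque": the same for the moment, N m; "grip_width": finger opening in m; "grasp_force": force on a finger pad.
Only numpy, scipy, OpenCV 4.12 (cv2) and the standard library are available. Lean on these libraries where they do the work, as an engineer would, in place of code of your own. Each camera call takes 0.05 s, during which the arm holds its last target. There are 200 camera calls.

TASK

Open the vacuum plate's valve to half (handle at 45 degrees), then slide the aluminium spacer from the wooden stand upright into the only gap beside the loose sandstone tile that is wide enough, about centred along the joint and down on the plate, and let go of it. Then grip the tile, slide it along the plate until it presses the spacer flush against the end stone, and finish while still holding it pressed there. Leave the valve at half and everything else undisturbed.

Things in the scene. Friction and masses are not known exactly. Their poses are not given: they have to be found in the camera images.
- plate_top (a point): Centre of the top face (15 mm above the table) of the fixed aluminium vacuum plate, 200 mm along its x by 370 mm along its y. The plate is turned about the vertical; its z is up. Three sandstone pieces stand in a row along the plate's y, all square to it at the start (the tile within 0.03 rad): at plate y = -120 mm and 0 mm the slim stone and the broad stone (either way round), and at about y = -60 mm the loose tile.
- stone_slim: The slimmer end stone, sandstone, 70 mm along its x, 26 mm along its y, 24 mm high; stuck to the plate, does not move. Origin at the centre of its underside, on the plate; axes parallel to the plate's. The gap between it and the tile is about 17 mm at the start.
- stone_broad: The broader end stone, sandstone, 70 mm along its x, 49 mm along its y, 24 mm high; stuck to the plate, does not move. Origin at the centre of its underside; axes parallel to the plate's. The gap between it and the tile is only about 5 mm at the start: too narrow for the spacer.
- tile_mid (a point): Centre (half-way up) of the loose, paler sandstone tile standing between the two stones: 58 mm along its x (the width to grip), 60 mm along its y (towards the stones), 28 mm high, about 0.22 kg; it slides on the plate. z is up.
- spacer_mid (a point): Centre (half-way up) of the loose aluminium spacer: flat bar 50 mm along its x, 10 mm thick along its y, 60 mm high along z, about 80 g. It starts upright in the stand, its underside 6 mm above the table; the stand's rails reach 24 mm above the table, so the spacer's upper 42 mm is free to grip across its thickness.
- stand: Fixed wooden spacer stand 80 x 50 mm, 24 mm high, with a 13 mm slot along its x, open at the top, where the spacer starts. Origin at the centre of its underside on the table.
- valve (a joint): Angle of the valve handle on the plate (rad): 0 closed, handle pointing along the plate's -x; grows clockwise seen from above; 0.785 half open (on the long black mark); 1.571 fully open, handle along the plate's +y. Starts nearly closed. Turns with light friction (about 0.08 N m) and stays where it is left.
- valve_pivot (a point): On the vertical axis of the valve handle, 45 mm above the plate's underside (the table); fixed to the plate at plate x = 30 mm, y = 90 mm, axes parallel to the plate's.
- valve_grip (a point): Point to grip on the valve handle: on the axis of the upright round grip post (16 mm diameter) at the handle's end, 75 mm from valve_pivot horizontally and 73 mm above the table. The post rises from the flat handle bar (whose top is 51 mm above the table) to 91 mm above the table. The point moves with the handle.
- wedge: Bystander, loose, not to be disturbed: stepped wooden wedge 55 x 22 x 14 mm lying on the plate beyond the stones. Origin at the centre of its underside.
- block_a: Bystander, loose, not to be disturbed: sandstone sample block 90 x 50 x 40 mm on the table. Origin at the centre of its underside.
- block_b: Bystander, loose, not to be disturbed: sandstone sample block 80 x 60 x 35 mm on the table, near the robot. Origin at the centre of its underside.
- block_c: Bystander, loose, not to be disturbed: sandstone sample slab 100 x 55 x 18 mm on the table. Origin at the centre of its underside.
- bottle_a: Bystander, loose, not to be disturbed: blue-capped glass bottle, 60 mm diameter, 120 mm high. Origin at the centre of its underside.
- bottle_b: Bystander, loose, not to be disturbed: blue-capped glass bottle, 68 mm diameter, 140 mm high. Origin at the centre of its underside.
- bottle_c: Bystander, loose, not to be disturbed: blue-capped glass bottle, 56 mm diameter, 100 mm high. Origin at the centre of its underside.
- bulb: Bystander, loose, not to be disturbed: dark rubber blower bulb, 52 mm diameter, 85 mm high, standing. Origin at the centre of its underside.

How it is judged:
On the way, in this order (a step that is already met when the one before it is completed fails the run):
1. the valve handle is at half open, 45 degrees (value of joint valve between 0.655 and 0.915 rad), for 0.2 s.
2. the spacer stands on the plate in the wide gap, between slim stone and tile, with the fingers off it (z of spacer_mid in the frame of plate_top between 0.026 and 0.033 m and x of spacer_mid in the frame of plate_top between -0.018 and 0.018 m and angle between spacer_mid's own z axis and vertical below 0.15 rad and angle between the x axis of spacer_mid and the x axis of plate_top, either way round below 0.15 rad and horizontal distance between spacer_mid and stone_slim below 0.033 m and horizontal distance between spacer_mid and tile_mid below 0.05 m and contact force between the fingers and spacer below 0.2 N), for 0.2 s.
At the end, for the whole second after the job is handed in: Valve within 0.13 rad of 45 degrees; spacer upright on the plate (4 mm), centred within 18 mm; tile flat; tile and spacer parallel to the slim stone within 0.05 rad; fingers hold the tile (over 2 N), not the spacer; tile presses spacer onto slim stone with over 3 N (all of step 1 and z of spacer_mid in the frame of plate_top between 0.026 and 0.033 m and x of spacer_mid in the frame of plate_top between -0.018 and 0.018 m and angle between spacer_mid's own z axis and vertical below 0.15 rad and angle between the x axis of spacer_mid and the x axis of plate_top, either way round below 0.15 rad and z of tile_mid in the frame of plate_top below 0.0165 m and angle between tile_mid's own z axis and vertical below 0.06 rad and horizontal distance between spacer_mid and stone_slim below 0.027 m and horizontal distance between spacer_mid and tile_mid below 0.041 m and angle between the x axis of each of tile_mid, spacer_mid and the x axis of stone_slim, either way round below 0.05 rad and contact force between tile and spacer above 3 N and contact force between spacer and stone_slim above 3 N and contact force between the fingers and tile above 2 N and contact force between the fingers and spacer below 0.2 N); the arm keeps its last pose, push and grip.
It fails at once if a bystander is moved by more than 30 mm (distance of any of wedge, block_a, block_b, block_c, bottle_a, bottle_b, bottle_c, bulb from where it was at the start of the episode above 0.03 m).
It also fails if it takes over 72 s, if anything falls off the work surface, if the arm or the gripper's body presses on something with over 40 N, if the wrist force passes 120 N, or if a joint passes its speed limit or range.

## Working session

There is one attempt and no reset: what is moved stays moved. The work goes in short steps, Python scripts to look and compute and a shell command to move; the robot and the scene stay as the last step left them, time stands still between calls to the robot, and variables do not carry over. Pictures are saved under pics/ and viewed, at most 10 in all, crops included, and the job is handed in when it is done.

```bash
mkdir -p pics; python3 - <<'E'
from workcell import bot
import cv2,numpy as np
print(bot.sense(),bot.tips_ahead)
for n in("scene","top"):
    im=bot.read_camera(n);cv2.imwrite(f"pics/{n}0.png",im[:,:,::-1])
for n in("scene","top","wrist"):
    c=bot.camera_info(n);print(n,{k:(np.round(v,4).tolist() if k=="world_from_camera" else v) for k,v in c.items()})
E
```

```text
{'clock': 0.0, 'joint_positions': array([-1.37501705,  0.46840358, -0.01158278,  1.60365119,  0.0059945 ,
        1.07140033, -0.05628396]), 'joint_vel': array([-2.96458895e-03, -6.65252411e-04, -2.86622445e-04,  1.21111225e-03,
       -8.30268607e-04,  6.88277903e-04, -8.23493581e-05]), 'effort': array([ 1.54276158e-04, -5.32384193e+01,  2.13290553e-02, -2.51304960e+01,
        1.14180826e-02,  7.85692537e-03,  7.23014182e-07]), 'tool_pos': array([0.15368042, 0.63099554, 0.23830977]), 'orientation': array([-4.36777436e-05,  1.19140074e-01,  9.92877035e-01, -9.13030712e-04]), 'force': array([-0.60241502, -0.84905288,  0.1212455 ]), 'wrist_torque': array([ 0.04063759, -0.02952383, -0.03952799]), 'grasp_force': 0.0, 'grip_width': 0.08522732062652924} 0.008
scene {'fov_y': 47.06209321650122, 'cx': 318.69509728292985, 'cy': 194.70943278982253, 'world_from_camera': [[-0.7467, -0.3615, 0.5583, 1.2554], [0.6651, -0.4062, 0.6266, 0.7511], [0.0002, 0.8392, 0.5438, 0.7986], [0.0, 0.0, 0.0, 1.0]]}
top {'fov_y': 51.21189110638331, 'cx': 317.01505363859553, 'cy': 200.51844293380023, 'world_from_camera': [[-0.0074, 0.9893, -0.1458, 0.338], [-0.9999, -0.0088, -0.0091, -0.0559], [-0.0103, 0.1457, 0.9893, 1.467], [0.0, 0.0, 0.0, 1.0]]}
wrist {'fov_y': 60.53443628463169, 'cx': 321.47554950391395, 'cy': 200.64965938718524, 'world_from_camera': [[0.2352, -0.9253, -0.2975, 0.0782], [0.972, 0.2235, 0.0733, 0.6522], [-0.0013, -0.3064, 0.9519, 0.3722], [0.0, 0.0, 0.0, 1.0]]}
```

View pics/scene0.png

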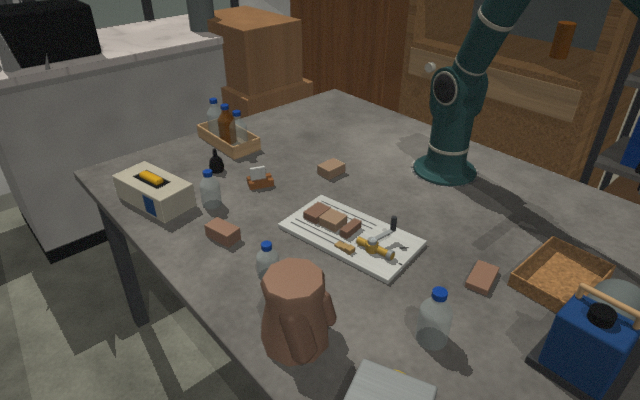

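View pics/top0.png

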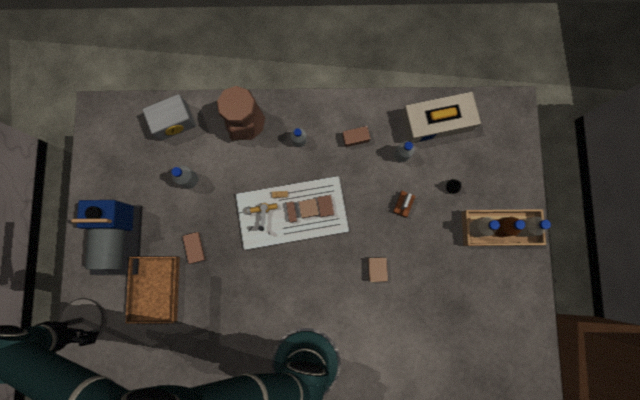

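The scene view shows the plate with its stones at about (350,235), and the stand with the spacer at (260,180). In the top view the plate is at (293,212), the stand at (402,204), and the valve at (262,220) with its handle to the lower left. Next I'll measure from the top view and enlarge it.

```bash
cat > h.py <<'E'
from workcell import bot
import cv2,numpy as np
def ray(ci,u,v):
    f=200/np.tan(np.radians(ci["fov_y"])/2);T=np.array(ci["world_from_camera"])
    d=T[:3,:3]@np.array([(u-ci["cx"])/f,-(v-ci["cy"])/f,-1]);return T[:3,3],d
def onz(ci,u,v,z):
    o,d=ray(ci,u,v);return o+d*(z-o[2])/d[2]
def px(ci,p):
    f=200/np.tan(np.radians(ci["fov_y"])/2);T=np.array(ci["world_from_camera"])
    c=T[:3,:3].T@(np.array(p)-T[:3,3]);return np.array([ci["cx"]+f*c[0]/-c[2],ci["cy"]-f*c[1]/-c[2]])
def snap(name,fn):
    ci=bot.camera_info(name);im=bot.read_camera(name)[:,:,::-1].copy();cv2.imwrite("pics/"+fn+".png",im);np.save("pics/"+fn+".npy",ci,allow_pickle=True);return im,ci
E
python3 - <<'E'
from h import *
im=cv2.imread("pics/top0.png");ci=bot.camera_info("top")
h=cv2.cvtColor(im,cv2.COLOR_BGR2HSV)
m=((h[...,2]>140)&(h[...,1]<50)).astype(np.uint8);m[:, :220]=0;m[:,365:]=0;m[:160]=0;m[270:]=0
m=cv2.morphologyEx(m,cv2.MORPH_CLOSE,np.ones((15,15)))
c=max(cv2.findContours(m,0,2)[0],key=cv2.contourArea)
b=cv2.boxPoints(cv2.minAreaRect(c));w=np.array([onz(ci,*p,.015)[:2] for p in b])
print(b,w,w.mean(0),np.linalg.norm(w-np.roll(w,1,0),axis=1))
e=w-np.roll(w,-1,0);print(np.degrees(np.arctan2(e[:,1],e[:,0])))
print("stand",onz(ci,402,204,.024),"valve",onz(ci,265,213,.045))
cv2.imwrite("pics/topc.png",cv2.resize(im[165:265,225:425],None,fx=4,fy=4,interpolation=2))
E
```

```text
[[234.80835 193.68822]
 [338.38455 175.83025]
 [347.90533 231.0508 ]
 [244.32913 248.90877]] [[ 0.57903002  0.24771394]
 [ 0.63987642 -0.11895622]
 [ 0.4438105  -0.14914041]
 [ 0.38486383  0.21051389]] [0.51189519 0.0475328 ] [0.19769763 0.3716844  0.19837574 0.36445292]
[  99.42198451    8.75192965  -80.69208393 -169.15420355]
stand [ 0.53584909 -0.33857044  0.024     ] valve [0.50590721 0.13611783 0.045     ]
```

View pics/topc.png

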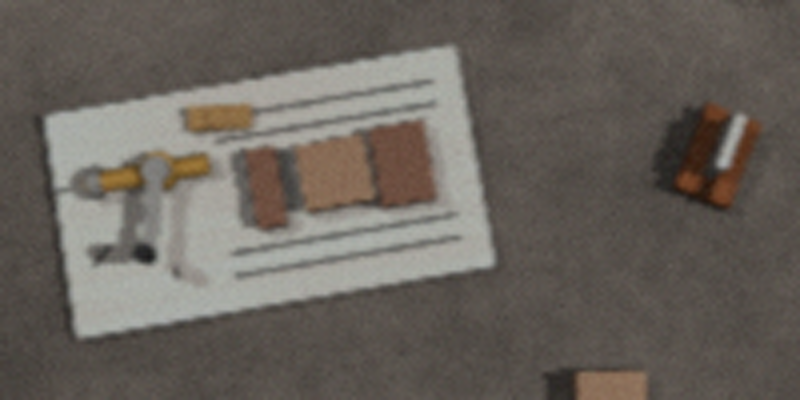

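The enlarged crop shows the slim stone on the left at (267,188), the tile at (335,172), and the broad stone on the right. The wide gap is therefore between the slim stone and the tile, near (292,180). The black post is at (145,250), and the spacer is in the stand at (731,142), tilted about -20°.

```bash
python3 - <<'E'
from h import *
ci=bot.camera_info("top");g=lambda x,y,z:onz(ci,225+x/4-.4,165+y/4-.4,z).round(4)
print("post",g(145,250,.091),"spacer",g(740,118,.066),g(722,165,.066),g(731,142,.066))
print("wedge",g(220,118,.014))
a=np.radians(9.2);R=np.array([[np.cos(a),-np.sin(a)],[np.sin(a),np.cos(a)]]);c=np.array([.512,.0475])
for p in [(30,90),(-45,90),(-23,143),(0,0),(0,-21.5),(0,-60)]: print(p,c+R@(np.array(p)/1000))
E
python3 -m pendant '[{"dp":[0.6,-1,0],"roll":0,"grip":0.2},{"dp":[0.6,-1,0],"roll":0,"grip":0.2},{"dp":[0.6,-1,0],"roll":0,"grip":0.2},{"dp":[0.6,-1,0],"roll":0,"grip":0.2},{"dp":[0.6,-1,0],"roll":0,"grip":0.2},{"dp":[0.6,-1,0],"roll":0,"grip":0.2},{"dp":[0.6,-1,0],"roll":0,"grip":0.2},{"dp":[0.6,-1,0],"roll":0,"grip":0.2}]' 30
python3 -m pendant '[{"dp":[0.6,-1,0],"roll":0,"grip":0.2},{"dp":[0.6,-1,0],"roll":0,"grip":0.2},{"dp":[0.6,-1,0],"roll":0,"grip":0.2},{"dp":[0.6,-1,0],"roll":0,"grip":0.2},{"dp":[0.6,-1,0],"roll":0,"grip":0.2},{"dp":[0.6,-0.8,0],"roll":0,"grip":0.2},{"dp":[0.6,0,0],"roll":0,"grip":0.2},{"dp":[0,0,0],"roll":0,"grip":0.2}]'
```

```text
post [0.4537 0.1431 0.091 ] spacer [ 0.5638 -0.3573  0.066 ] [ 0.5237 -0.3406  0.066 ] [ 0.5433 -0.3489  0.066 ]
wedge [0.5763 0.0894 0.014 ]
(30, 90) [0.52722478 0.1411387 ]
(-45, 90) [0.45318956 0.12914761]
(-23, 143) [0.46643286 0.18498322]
(0, 0) [0.512  0.0475]
(0, -21.5) [0.51543745 0.02627657]
(0, -60) [ 0.52159287 -0.01172818]
clock: 0.9
tool_pos: [0.2982, 0.39, 0.2391]
orientation: [-0.0, 0.119, 0.993, -0.0]
force: [-0.2, 0.8, 0.3]
grip_width: 0.0512
grasp_force: 0.0
clock: 1.7
tool_pos: [0.4256, 0.2165, 0.2393]
orientation: [0.001, 0.121, 0.993, 0.0]
force: [0.1, 0.7, -0.8]
grip_width: 0.0509
grasp_force: 0.0
```

```bash
python3 -m pendant '[{"dp":[0.5,-1,0],"roll":0,"grip":0.2},{"dp":[0.4,-1,0],"roll":0,"grip":0.2},{"dp":[0,-0.5,0],"roll":0,"grip":0.2},{"dp":[0,0,0],"roll":0,"grip":0.2},{"dp":[0,0,0],"roll":0,"grip":0.2}]'
python3 -c "
from h import *
snap('wrist','w1')"
```

```text
clock: 2.2
tool_pos: [0.4499, 0.1438, 0.2392]
orientation: [-0.0, 0.119, 0.993, 0.0]
force: [-0.1, 0.2, 0.1]
grip_width: 0.0512
grasp_force: 0.0
```

View pics/w1.png

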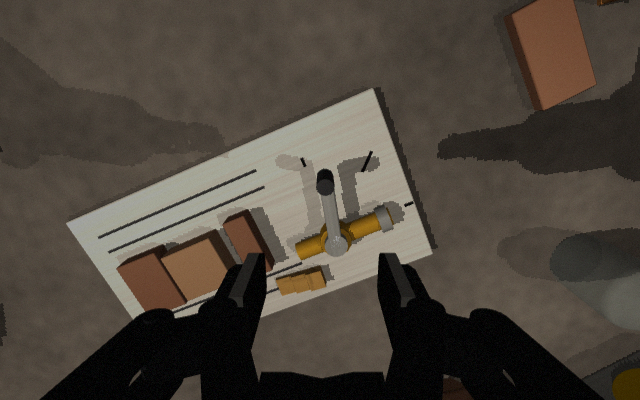

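The wrist view shows the post top at (325,177), the pivot at (336,244), and plate corners at (375,88), (67,222) and (432,252). The slim stone's top corners are near (224,216), (246,209), (270,265), and the long half mark is near (367,160).

```bash
python3 - <<'E'
from h import *
ci=np.load("pics/w1.npy",allow_pickle=True).item()
P=lambda u,v,z:onz(ci,u,v,z)[:2]
post=P(325,177,.091);piv=P(336,242,.055);A=P(375,88,.015);B=P(67,222,.015);C=P(432,252,.015)
print("post",post,"piv",piv,np.linalg.norm(post-piv),np.degrees(np.arctan2(*(post-piv)[::-1])))
print(A,B,C,np.linalg.norm(A-B),np.linalg.norm(A-C),"ang",np.degrees(np.arctan2(*(A-B)[::-1]))-90,np.degrees(np.arctan2(*(C-A)[::-1])),"centre",(B+C)/2)
for n,u,v,z in [("closedmk",304,162,.015),("halfmk",367,160,.015)]:print(n,P(u,v,z))
E
```

```text
post [0.44280458 0.15141329] piv [0.52002404 0.14494765] 0.07748967694173185 175.2137461217494
[0.38451911 0.21708863] [ 0.44396117 -0.144691  ] [0.57655423 0.24730511] 0.36663041493828097 0.1943978513618273 ang 9.330594635934645 8.942099414952121 centre [0.5102577  0.05130705]
closedmk [0.44013315 0.13002853]
halfmk [0.45364799 0.19530544]
```

```bash
python3 -m pendant '[{"dp":[-0.1,0.23,-0.9],"roll":0,"grip":0.2},{"dp":[0,0,-1],"roll":0,"grip":0.2},{"dp":[0,0,-1],"roll":0,"grip":0.2},{"dp":[0,0,-1],"roll":0,"grip":0.2},{"dp":[0,0,-1],"roll":0,"grip":0.2},{"dp":[0,0,-0.8],"roll":0,"grip":0.2},{"dp":[0,0,0],"roll":0,"grip":0.2},{"dp":[0,0,0],"roll":0,"grip":0.2}]' 30
python3 -m pendant '[{"dp":[0,0,0],"roll":0,"grip":-1},{"dp":[0,0,0],"roll":0,"grip":-1},{"dp":[0,0,0],"roll":0,"grip":-1},{"dp":[0,0,0],"roll":0,"grip":-1},{"dp":[0,0,0],"roll":0,"grip":-1},{"dp":[0,0,0],"roll":0,"grip":-1}]'
```

```text
clock: 3.05
tool_pos: [0.4475, 0.1505, 0.0684]
orientation: [-0.0, 0.118, 0.993, 0.0]
force: [0.4, 0.2, 0.2]
grip_width: 0.0515
grasp_force: 0.0
clock: 3.65
tool_pos: [0.4483, 0.1499, 0.0694]
orientation: [0.001, 0.119, 0.993, 0.001]
force: [-2.2, -0.6, 7.1]
grip_width: 0.0151
grasp_force: 30.1
```

```bash
python3 -m pendant '[{"dp":[0.03,0.22,0.05],"roll":-0.9,"grip":-1},{"dp":[0.05,0.21,0],"roll":-0.9,"grip":-1},{"dp":[0.06,0.21,0],"roll":-0.9,"grip":-1},{"dp":[0.1,0.24,0],"roll":-0.9,"grip":-1},{"dp":[0.1,0.19,0],"roll":-0.9,"grip":-1},{"dp":[0.12,0.18,0],"roll":-0.9,"grip":-1},{"dp":[0,0,0],"roll":0,"grip":-1},{"dp":[0,0,0],"roll":0,"grip":-1}]'
python3 -c "
from h import *
snap('wrist','w2')"
```

```text
clock: 4.45
tool_pos: [0.4631, 0.1873, 0.0698]
orientation: [0.002, 0.379, 0.925, 0.001]
force: [5.8, 0.6, -10.1]
grip_width: 0.015
grasp_force: 30.6
```

View pics/w2.png

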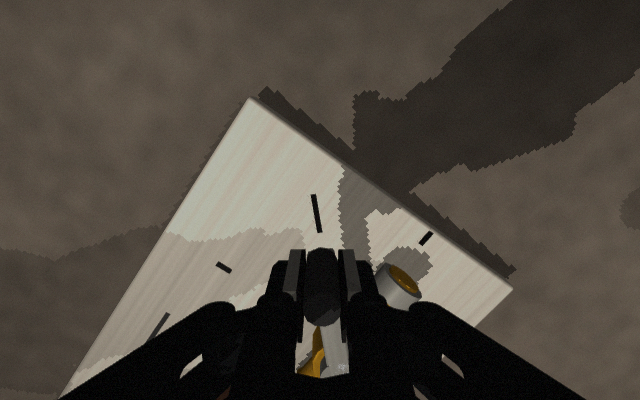

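The handle points along the long half mark (314,194)-(319,232), so the valve is at half. Next I'll release, lift and go to the stand.

```bash
python3 -m pendant '[{"dp":[0,0,0],"roll":0,"grip":0.2},{"dp":[0,0,0],"roll":0,"grip":0.2},{"dp":[0,0,0],"roll":0,"grip":0.2},{"dp":[0,0,0.5],"roll":0,"grip":0.2},{"dp":[0,0,1],"roll":0,"grip":0.2},{"dp":[0,0,1],"roll":0,"grip":0.2},{"dp":[0,0,1],"roll":0,"grip":0.2},{"dp":[0,0,1],"roll":0,"grip":0.2}]'
python3 -m pendant '[{"dp":[0.15,-1,1],"roll":0.6,"grip":0.2},{"dp":[0.15,-1,0.2],"roll":0.6,"grip":0.2},{"dp":[0.15,-1,0],"roll":0.6,"grip":0.2},{"dp":[0.15,-1,0],"roll":0.6,"grip":0.2},{"dp":[0.15,-1,0],"roll":0.6,"grip":0.2},{"dp":[0.15,-1,0],"roll":0.6,"grip":0.2},{"dp":[0.15,-1,0],"roll":0.5,"grip":0.2},{"dp":[0.15,-1,0],"roll":0,"grip":0.2}]'
python3 -m pendant '[{"dp":[0.15,-1,0],"roll":0,"grip":0.2},{"dp":[0.15,-1,0],"roll":0,"grip":0.2},{"dp":[0.15,-1,0],"roll":0,"grip":0.2},{"dp":[0.15,-1,0],"roll":0,"grip":0.2},{"dp":[0.15,-1,0],"roll":0,"grip":0.2},{"dp":[0.15,-1,0],"roll":0,"grip":0.2},{"dp":[0.15,-1,0],"roll":0,"grip":0.2},{"dp":[0.15,-1,0],"roll":0,"grip":0.2}]'
python3 -m pendant '[{"dp":[0.1,-1,0],"roll":0,"grip":0.2},{"dp":[0,-0.9,0],"roll":0,"grip":0.2},{"dp":[0,0,0],"roll":0,"grip":0.2},{"dp":[0,0,0],"roll":0,"grip":0.2}]'
python3 -c "
from h import *
snap('wrist','w3')"
```

```text
clock: 5.3
tool_pos: [0.4613, 0.1868, 0.2062]
orientation: [-0.0, 0.38, 0.925, 0.0]
force: [0.3, 0.6, 0.3]
grip_width: 0.0516
grasp_force: 0.0
clock: 6.1
tool_pos: [0.4974, -0.0542, 0.2411]
orientation: [0.0, 0.183, 0.983, 0.0]
force: [-0.2, 0.1, 0.2]
grip_width: 0.0515
grasp_force: 0.0
clock: 6.9
tool_pos: [0.5335, -0.294, 0.2409]
orientation: [-0.0, 0.183, 0.983, 0.0]
force: [0.9, 0.1, 0.1]
grip_width: 0.051
grasp_force: 0.0
clock: 7.3
tool_pos: [0.5361, -0.3502, 0.2406]
orientation: [-0.0, 0.184, 0.983, 0.0]
force: [0.9, 1.2, -1.0]
grip_width: 0.0514
grasp_force: 0.0
```

View pics/w3.png

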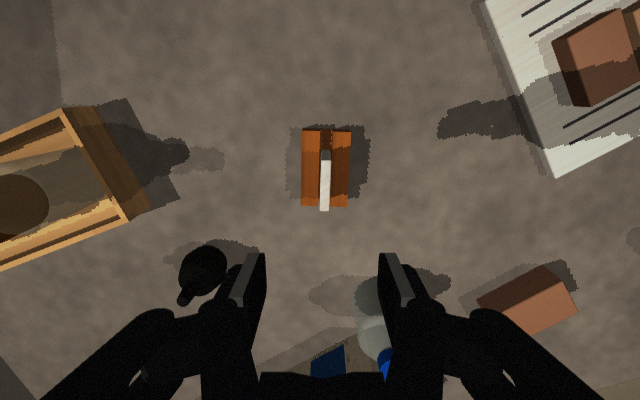

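The wrist view shows the spacer's top face from (326,160) to (325,211), with the stand around it. The bulb is at (205,268) and a bottle at (378,310).

```bash
python3 - <<'E'
from h import *
ci=np.load("pics/w3.npy",allow_pickle=True).item()
im=cv2.imread("pics/w3.png");h=cv2.cvtColor(im,cv2.COLOR_BGR2HSV)
m=((h[...,2]>150)&(h[...,1]<60)).astype(np.uint8);m[:,:300]=0;m[:,350:]=0;m[:120]=0;m[225:]=0
c=max(cv2.findContours(m,0,2)[0],key=cv2.contourArea);b=cv2.boxPoints(cv2.minAreaRect(c));print(b.round(1).tolist())
w=np.array([onz(ci,*p,.066)[:2] for p in b]);print(w.round(4).tolist(),w.mean(0),np.linalg.norm(w-np.roll(w,1,0),axis=1))
e=w-np.roll(w,1,0);print(np.degrees(np.arctan2(e[:,1],e[:,0])))
h2=((h[...,0]<15)&(h[...,1]>170)).astype(np.uint8)
s=[onz(ci,*p,.024)[:2] for p in [(302,130),(351,131),(348,207),(301,206)]];print("stand",np.mean(s,0),s)
print("bulb",onz(ci,205,268,.04))
E
```

```text
[[318.79998779296875, 210.0], [320.70001220703125, 159.6999969482422], [330.5, 160.10000610351562], [328.6000061035156, 210.3000030517578]]
[[0.5639, -0.3607], [0.5194, -0.3416], [0.5229, -0.3334], [0.5676, -0.3521]] [ 0.54344139 -0.34693418] [0.00935404 0.04846717 0.00893022 0.04848714]
[-113.39541148  156.73252739   66.71471703  -22.76667986]
stand [ 0.5386818  -0.34372336] [array([ 0.49192593, -0.35115938]), array([ 0.51065621, -0.30546173]), array([ 0.58575863, -0.33567614]), array([ 0.56638642, -0.38259618])]
bulb [ 0.59010116 -0.50461287  0.04      ]
```

```bash
python3 -m pendant '[{"dp":[0.24,0.11,-0.9],"roll":-0.25,"grip":0},{"dp":[0,0,-1],"roll":0,"grip":0},{"dp":[0,0,-1],"roll":0,"grip":0},{"dp":[0,0,-1],"roll":0,"grip":0},{"dp":[0,0,-1],"roll":0,"grip":0},{"dp":[0,0,-1],"roll":0,"grip":0},{"dp":[0,0,-0.55],"roll":0,"grip":0},{"dp":[0,0,0],"roll":0,"grip":0}]' 40
python3 -m pendant '[{"dp":[0,0,0],"roll":0,"grip":-1},{"dp":[0,0,0],"roll":0,"grip":-1},{"dp":[0,0,0],"roll":0,"grip":-1},{"dp":[0,0,0],"roll":0,"grip":-1},{"dp":[0,0,0],"roll":0,"grip":-1},{"dp":[0,0,0],"roll":0,"grip":-1}]'
python3 -m pendant '[{"dp":[0,0,0.5],"roll":0,"grip":-1},{"dp":[0,0,0.7],"roll":0,"grip":-1},{"dp":[0,0,1],"roll":0,"grip":-1},{"dp":[0,0,1],"roll":0,"grip":-1},{"dp":[0,0,1],"roll":0,"grip":-1},{"dp":[0,0,0],"roll":0,"grip":-1}]'
```

```text
clock: 8.15
tool_pos: [0.5429, -0.3445, 0.0451]
orientation: [-0.002, 0.195, 0.981, 0.001]
force: [0.4, -0.1, -0.2]
grip_width: 0.0424
grasp_force: 0.0
clock: 8.75
tool_pos: [0.5446, -0.348, 0.049]
orientation: [0.001, 0.196, 0.981, -0.001]
force: [-1.0, -1.5, 7.0]
grip_width: 0.0088
grasp_force: 44.3
clock: 9.35
tool_pos: [0.5459, -0.3479, 0.1786]
orientation: [0.004, 0.196, 0.981, -0.001]
force: [0.9, -0.9, -0.6]
grip_width: 0.009
grasp_force: 43.4
```

```bash
python3 -m pendant '[{"dp":[-0.2,1,0],"roll":0.5,"grip":-1},{"dp":[-0.2,1,0],"roll":0.5,"grip":-1},{"dp":[-0.2,1,0],"roll":0.5,"grip":-1},{"dp":[-0.2,1,0],"roll":0.5,"grip":-1},{"dp":[-0.2,1,0],"roll":0.5,"grip":-1},{"dp":[-0.2,1,0],"roll":0.5,"grip":-1},{"dp":[-0.2,1,0],"roll":0.5,"grip":-1},{"dp":[-0.2,1,0],"roll":0.5,"grip":-1}]'
python3 -m pendant '[{"dp":[-0.2,1,0],"roll":0.5,"grip":-1},{"dp":[-0.2,1,0],"roll":0.5,"grip":-1},{"dp":[-0.3,1,0],"roll":0.5,"grip":-1},{"dp":[-0.3,1,0],"roll":0,"grip":-1},{"dp":[-0.4,0.5,0],"roll":0,"grip":-1},{"dp":[0,0,0],"roll":0,"grip":-1},{"dp":[0,0,0],"roll":0,"grip":-1}]'
python3 -c "
from h import *
snap('wrist','w4')"
```

```text
clock: 10.15
tool_pos: [0.4948, -0.105, 0.1732]
orientation: [-0.0, -0.004, 1.0, 0.0]
force: [-0.2, -1.2, -1.4]
grip_width: 0.0091
grasp_force: 43.3
clock: 10.85
tool_pos: [0.4536, 0.0284, 0.1734]
orientation: [-0.0, -0.078, 0.997, 0.0]
force: [0.7, -1.0, 0.1]
grip_width: 0.0086
grasp_force: 43.3
```

View pics/w4.png

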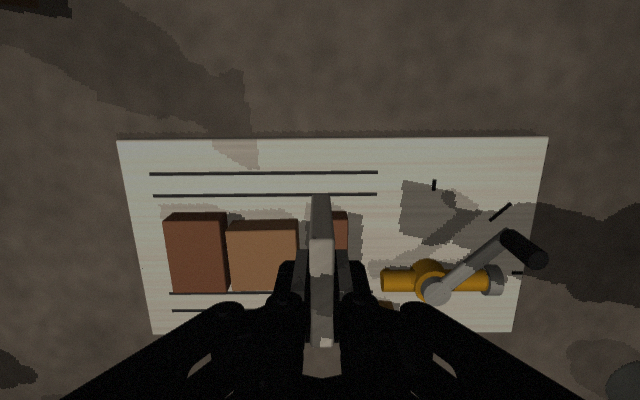

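The wrist view shows the held spacer hiding the gap. The plate's front edge runs (117,140) to (548,136), the tile's top right edge is near column 299, and the slim stone's right edge is near column 347. I'll locate the edges numerically.

```bash
python3 - <<'E'
from h import *
ci=np.load("pics/w4.npy",allow_pickle=True).item()
im=cv2.imread("pics/w4.png").astype(int)
for r in (216,226,236,246):
    a=im[r-1:r+2].mean(0);g=np.abs(a[2:]-a[:-2]).sum(1)
    pk=[(i+1,int(g[i])) for i in range(155,360) if g[i]>40 and g[i]==g[max(0,i-3):i+4].max()];print(r,pk)
for cc in (195,262,342):
    a=im[:,cc-1:cc+2].mean(1);g=np.abs(a[2:]-a[:-2]).sum(1);print(cc,[(i+1,int(g[i])) for i in range(125,260) if g[i]>40 and g[i]==g[max(0,i-3):i+4].max()])
for cc in (135,300,450,530):
    a=im[:,cc-1:cc+2].mean(1);g=(a[2:]-a[:-2]).sum(1);i=125+g[125:150].argmax();print("plate",cc,i+1)
P=lambda u,v,z:onz(ci,u,v,z)[:2]
A,B=P(118,140,.015),P(548,136.5,.015);print(A,B,np.linalg.norm(A-B),np.degrees(np.arctan2(*(B-A)[::-1]))-90)
E
```

```text
216 [(160, 58), (167, 140), (226, 134), (241, 159), (294, 46), (303, 72), (310, 156), (331, 54), (347, 163)]
226 [(162, 232), (219, 120), (227, 100), (298, 149), (304, 72), (309, 49), (333, 86), (348, 97)]
236 [(164, 240), (220, 123), (225, 213), (295, 183), (306, 73), (311, 61), (334, 82), (348, 100)]
246 [(165, 234), (221, 124), (226, 213), (296, 161), (309, 173), (332, 109), (348, 108)]
195 [(139, 220), (172, 336), (194, 356), (204, 42), (212, 328), (221, 108)]
262 [(139, 217), (175, 346), (196, 306), (210, 49), (219, 260), (230, 138)]
342 [(130, 42), (138, 250), (170, 279), (174, 321), (196, 330), (211, 252), (219, 104), (249, 117)]
plate 135 140
plate 300 138
plate 450 137
plate 530 136
[ 0.44357457 -0.1453915 ] [0.38327918 0.21339774] 0.3638203596877042 9.539554824289013
```

```bash
python3 - <<'E'
from h import *
ci=np.load("pics/w4.npy",allow_pickle=True).item()
a=np.radians(9.2);ex=np.array([np.cos(a),np.sin(a)]);ey=np.array([-ex[1],ex[0]])
P=lambda u,v,z:onz(ci,u,v,z)[:2]
f=lambda n,u,v,z:print(n,P(u,v,z).round(4),"along x,y",(P(u,v,z)@ex).round(4),(P(u,v,z)@ey).round(4))
f("broad L",164.5,240,.039);f("broad R",220.5,240,.039)
f("tile L",225.5,240,.043);f("tile R",295.5,240,.043)
f("slim R",348,236,.039)
f("slim R216",347,220,.039)
f("frontedge slim",342,219,.039);f("frontedge broad",195,221,.039);f("frontedge tile",262,230,.043)
f("plateA",118,140,.015);f("plateB",548,136.5,.015)
s=bot.sense();p=s["tool_pos"];print("tcp",p,p[:2]@ex,p[:2]@ey, np.array([.546,-.348])) 
q=s["orientation"];print("tool y ang",np.degrees(np.arctan2(q[2]**2-q[1]**2,2*q[1]*q[2])))
E
```

```text
broad L [ 0.518  -0.0946] along x,y 0.4963 -0.1762
broad R [ 0.5105 -0.0474] along x,y 0.4964 -0.1284
tile L [ 0.5078 -0.0423] along x,y 0.4946 -0.1229
tile R [0.4986 0.0159] along x,y 0.4947 -0.064
slim R [0.4897 0.0594] along x,y 0.4929 -0.0196
slim R216 [0.4755 0.0559] along x,y 0.4783 -0.0208
frontedge slim [0.4753 0.0517] along x,y 0.4774 -0.025
frontedge broad [ 0.4965 -0.0697] along x,y 0.4789 -0.1482
frontedge tile [ 0.494  -0.0129] along x,y 0.4855 -0.0917
plateA [ 0.4436 -0.1454] along x,y 0.4146 -0.2144
plateB [0.3833 0.2134] along x,y 0.4125 0.1494
tcp [0.45398196 0.02773266 0.17346046] 0.4525759839442998 -0.045207259684695814 [ 0.546 -0.348]
tool y ang 98.91469227172162
```

```bash
python3 -m pendant '[{"dp":[0.7,0,0],"roll":0.05,"grip":-1},{"dp":[0.7,0,0],"roll":0,"grip":-1},{"dp":[0.67,0,-0.6],"roll":0,"grip":-1},{"dp":[0,0,-0.8],"roll":0,"grip":-1},{"dp":[0,0,-0.8],"roll":0,"grip":-1},{"dp":[0,0,0],"roll":0,"grip":-1},{"dp":[0,0,0],"roll":0,"grip":-1}]'
python3 -c "
from h import *
im,c=snap('wrist','w5')
cv2.imwrite('pics/w5c.png',cv2.resize(im[100:300,200:440],None,fx=3,fy=3))
p=bot.sense()['tool_pos'][:2];print(p@[.9871,.1599],p@[-.1599,.9871])"
```

```text
clock: 11.6
tool_pos: [0.5161, 0.0271, 0.1074]
orientation: [-0.0, -0.08, 0.997, -0.0]
force: [-0.0, 0.1, 0.3]
grip_width: 0.0092
grasp_force: 43.1
0.5143897831703454 -0.05555573569931696
```

View pics/w5c.png

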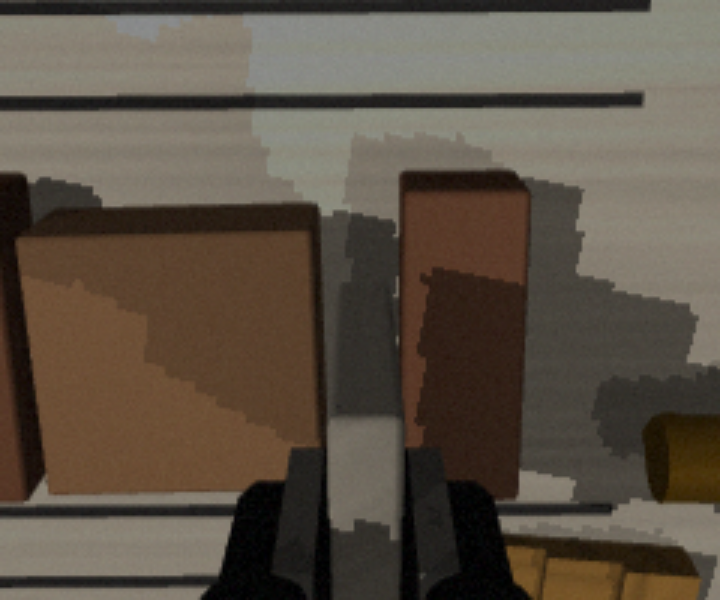

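The crop shows the spacer's lower edge at about (341-391,285), between the tile's right edge at column 319 and the slim stone's left edge at column 400.

```bash
python3 - <<'E'
from h import *
ci=np.load("pics/w5.npy",allow_pickle=True).item()
ey=np.array([-.1599,.9871]);ex=np.array([.9871,.1599])
def f(n,x,y,z):
    p=onz(ci,200+x/3-.33,100+y/3-.33,z)[:2];print(n,(p@ex).round(4),(p@ey).round(4))
f("sp L",341,285,.064);f("sp R",391,285,.064)
f("tile R",319,300,.043);f("slim L",400.5,300,.039);f("tile R lo",324,440,.043);f("tile Rtop",317,232,.043);f("tile Lfront",20,238,.043)
f("slim L fr",401,192,.039);f("slimR fr",529,190,.039);f("slim L bk",404,440,.039)
f("slim R lo",519,496,.039)
E
```

```text
sp L 0.49 -0.0578
sp R 0.49 -0.0488
tile R 0.4995 -0.0628
slim L 0.5008 -0.0462
tile R lo 0.5306 -0.0622
tile Rtop 0.4854 -0.063
tile Lfront 0.4866 -0.122
slim L fr 0.4782 -0.0463
slimR fr 0.4778 -0.0208
slim L bk 0.5325 -0.0451
slim R lo 0.546 -0.0197
```

```bash
python3 -m pendant '[{"dp":[-0.04,-0.02,-0.4],"roll":0.08,"grip":-1},{"dp":[0,0,-0.4],"roll":0,"grip":-1},{"dp":[0,0,-0.4],"roll":0,"grip":-1},{"dp":[0,0,-0.2],"roll":0,"grip":-1},{"dp":[0,0,0],"roll":0,"grip":-1},{"dp":[0,0,0],"roll":0,"grip":-1}]'
python3 -m pendant '[{"dp":[0,0,-0.1],"roll":0,"grip":-1},{"dp":[0,0,0],"roll":0,"grip":-1},{"dp":[0,0,0],"roll":0,"grip":-1}]'
```

```text
clock: 12.25
tool_pos: [0.5147, 0.0275, 0.0651]
orientation: [-0.0, -0.084, 0.996, -0.0]
force: [0.2, 0.2, -0.7]
grip_width: 0.0091
grasp_force: 43.2
clock: 12.55
tool_pos: [0.5148, 0.0277, 0.0625]
orientation: [0.0, -0.084, 0.996, 0.0]
force: [-0.2, -0.5, -1.0]
grip_width: 0.0091
grasp_force: 43.2
```

```bash
python3 -m pendant '[{"dp":[0,0,-0.1],"roll":0,"grip":-1},{"dp":[0,0,0],"roll":0,"grip":-1},{"dp":[0,0,0],"roll":0,"grip":-1}]'
python3 -m pendant '[{"dp":[0,0,-0.06],"roll":0,"grip":-1},{"dp":[0,0,0],"roll":0,"grip":-1},{"dp":[0,0,0],"roll":0,"grip":-1}]'
```

```text
clock: 12.85
tool_pos: [0.5146, 0.0277, 0.0592]
orientation: [-0.0, -0.084, 0.996, 0.0]
force: [0.8, 0.4, -0.8]
grip_width: 0.0091
grasp_force: 43.2
clock: 13.15
tool_pos: [0.5149, 0.0274, 0.0579]
orientation: [0.0, -0.084, 0.996, 0.0]
force: [-2.1, -1.0, 4.5]
grip_width: 0.0091
grasp_force: 44.1
```

Contact force is showing, so I'll release and lift.

```bash
python3 -m pendant '[{"dp":[0,0,-0.02],"roll":0,"grip":-1},{"dp":[0,0,0],"roll":0,"grip":-0.5},{"dp":[0,0,0],"roll":0,"grip":-0.3},{"dp":[0,0,0],"roll":0,"grip":0},{"dp":[0,0,0],"roll":0,"grip":0},{"dp":[0,0,0.3],"roll":0,"grip":0},{"dp":[0,0,0.8],"roll":0,"grip":0},{"dp":[0,0,1],"roll":0,"grip":0}]'
python3 -m pendant '[{"dp":[-0.5,0,1],"roll":-1,"grip":0.5},{"dp":[-1,-0.3,0],"roll":-1,"grip":0.5},{"dp":[0,0,0],"roll":-1,"grip":0.9},{"dp":[0,0,0],"roll":-1,"grip":0.9},{"dp":[0,0,0],"roll":0,"grip":0.9},{"dp":[0,0,0],"roll":0,"grip":0.9}]'
python3 -c "
from h import *
im,c=snap('wrist','w6')"
```

```text
clock: 13.95
tool_pos: [0.5138, 0.0274, 0.1202]
orientation: [-0.001, -0.084, 0.996, -0.0]
force: [1.8, 0.0, 0.4]
grip_width: 0.0425
grasp_force: 0.0
clock: 14.55
tool_pos: [0.4698, 0.0188, 0.1502]
orientation: [0.0, 0.114, 0.993, 0.0]
force: [-0.2, -0.2, -0.7]
grip_width: 0.0811
grasp_force: 0.0
```

View pics/w6.png

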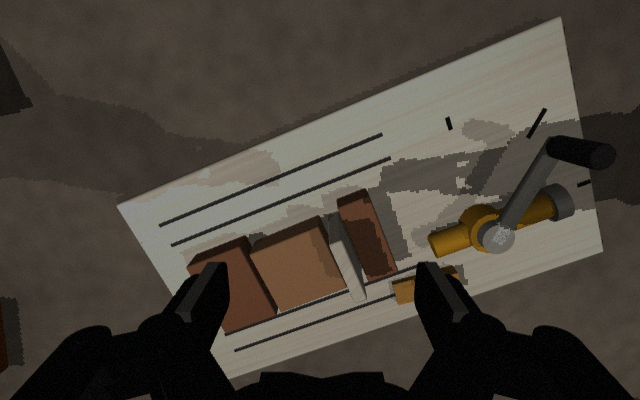

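The spacer stands upright in the gap, top near (345,255), with the fingers off it and the valve still on its mark. Next is the tile, with a half-height stop to check.

```bash
python3 -m pendant '[{"dp":[0.3,-0.13,0],"roll":-1,"grip":1},{"dp":[0.3,-0.13,0],"roll":-1,"grip":1},{"dp":[0.3,-0.13,0],"roll":-1,"grip":1},{"dp":[0.3,-0.13,0],"roll":-1,"grip":1},{"dp":[0.3,-0.13,0],"roll":-1,"grip":1},{"dp":[0.25,-0.13,0],"roll":-1,"grip":1},{"dp":[0,-0.15,0],"roll":-1,"grip":1},{"dp":[0,0,0],"roll":-1,"grip":1}]' 40
python3 -m pendant '[{"dp":[0,0,0],"roll":-1,"grip":1},{"dp":[0,0,0],"roll":-1,"grip":1},{"dp":[0,0,0],"roll":-1,"grip":1},{"dp":[0,0,0],"roll":-0.7,"grip":1},{"dp":[0,0,-0.5],"roll":0,"grip":1},{"dp":[0,0,-1],"roll":0,"grip":1},{"dp":[0,0,0],"roll":0,"grip":1},{"dp":[0,0,0],"roll":0,"grip":1}]'
python3 -c "
from h import *
im,c=snap('wrist','w7')
q=bot.sense()['orientation'];print(np.degrees(np.arctan2(q[2]**2-q[1]**2,2*q[1]*q[2])))"
```

```text
clock: 15.4
tool_pos: [0.5224, -0.0101, 0.1498]
orientation: [0.0, 0.494, 0.869, -0.0]
force: [0.3, -0.9, 0.3]
grip_width: 0.0853
grasp_force: 0.0
clock: 16.2
tool_pos: [0.5216, -0.0097, 0.1042]
orientation: [-0.001, 0.644, 0.765, -0.001]
force: [-0.1, 0.1, -0.2]
grip_width: 0.0854
grasp_force: 0.0
9.760565993752227
```

View pics/w7.png

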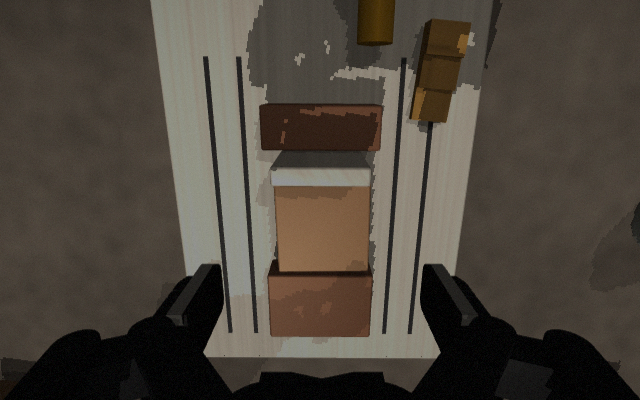

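The view shows the tile squarely aligned (276-371 × 186-270), centred between the fingers, with the spacer touching neither finger. I'll descend and grip.

```bash
python3 -m pendant '[{"dp":[0,0,-0.8],"roll":0,"grip":1},{"dp":[0,0,-0.8],"roll":0,"grip":1},{"dp":[0,0,-0.6],"roll":0,"grip":1},{"dp":[0,0,-0.3],"roll":0,"grip":1},{"dp":[0,0,-0.15],"roll":0,"grip":1},{"dp":[0,0,0],"roll":0,"grip":1},{"dp":[0,0,0],"roll":0,"grip":1}]' 30
python3 -m pendant '[{"dp":[0,0,0],"roll":0,"grip":0.6},{"dp":[0,0,0],"roll":0,"grip":0.45},{"dp":[0,0,0],"roll":0,"grip":0.2},{"dp":[0,0,0],"roll":0,"grip":0},{"dp":[0,0,0],"roll":0,"grip":-1},{"dp":[0,0,0],"roll":0,"grip":-1}]'
```

```text
clock: 16.95
tool_pos: [0.5229, -0.0093, 0.0262]
orientation: [0.001, 0.645, 0.765, 0.001]
force: [-0.1, 0.1, 0.2]
grip_width: 0.0857
grasp_force: 0.0
clock: 17.55
tool_pos: [0.5226, -0.0091, 0.026]
orientation: [0.0, 0.644, 0.765, 0.0]
force: [-0.9, 0.3, 6.8]
grip_width: 0.0576
grasp_force: 32.6
```

```bash
python3 -m pendant '[{"dp":[-0.011,0.066,0.02],"roll":0,"grip":-1},{"dp":[-0.011,0.066,0.02],"roll":0,"grip":-1},{"dp":[0,0,0],"roll":0,"grip":-1},{"dp":[0,0,0],"roll":0,"grip":-1}]'
python3 -m pendant '[{"dp":[-0.011,0.066,0],"roll":0,"grip":-1},{"dp":[0,0,0],"roll":0,"grip":-1},{"dp":[0,0,0],"roll":0,"grip":-1}]'
python3 -m pendant '[{"dp":[-0.006,0.033,0],"roll":0,"grip":-1},{"dp":[0,0,0],"roll":0,"grip":-1},{"dp":[0,0,0],"roll":0,"grip":-1}]'
```

```text
clock: 17.95
tool_pos: [0.5213, -0.0051, 0.0264]
orientation: [-0.0, 0.644, 0.765, -0.0]
force: [0.5, -0.9, -1.4]
grip_width: 0.0573
grasp_force: 32.5
clock: 18.25
tool_pos: [0.5212, -0.0033, 0.0265]
orientation: [0.0, 0.644, 0.765, -0.0]
force: [0.5, 0.3, -2.7]
grip_width: 0.0574
grasp_force: 32.4
clock: 18.55
tool_pos: [0.521, -0.0023, 0.0266]
orientation: [-0.0, 0.645, 0.765, -0.0]
force: [0.5, 0.0, -1.5]
grip_width: 0.0577
grasp_force: 32.4
```

```bash
python3 -m pendant '[{"dp":[-0.006,0.033,-0.03],"roll":0,"grip":-1},{"dp":[0,0,0],"roll":0,"grip":-1},{"dp":[0,0,0],"roll":0,"grip":-1}]'
python3 -m pendant '[{"dp":[-0.006,0.033,0],"roll":0,"grip":-1},{"dp":[0,0,0],"roll":0,"grip":-1},{"dp":[0,0,0],"roll":0,"grip":-1}]'
```

```text
clock: 18.85
tool_pos: [0.5211, -0.0019, 0.026]
orientation: [0.0, 0.645, 0.764, 0.0]
force: [-0.8, -2.3, 5.2]
grip_width: 0.0578
grasp_force: 32.9
clock: 19.15
tool_pos: [0.5211, -0.0019, 0.026]
orientation: [0.001, 0.645, 0.764, -0.0]
force: [-0.6, -5.3, 3.8]
grip_width: 0.0573
grasp_force: 33.1
```

```bash
python3 -m pendant '[{"dp":[0,0,0],"roll":0,"grip":-1},{"dp":[-0.006,0.033,0],"roll":0,"grip":-1},{"dp":[-0.006,0.033,0],"roll":0,"grip":-1},{"dp":[0,0,0],"roll":0,"grip":-1},{"dp":[0,0,0],"roll":0,"grip":-1},{"dp":[0,0,0],"roll":0,"grip":-1}]' 60
python3 -m pendant '[{"dp":[-0.006,0.033,0],"roll":0,"grip":-1},{"dp":[0,0,0],"roll":0,"grip":-1},{"dp":[0,0,0],"roll":0,"grip":-1},{"dp":[0,0,0],"roll":0,"grip":-1}]'
```

```text
clock: 19.75
tool_pos: [0.521, -0.0018, 0.0262]
orientation: [0.002, 0.646, 0.764, -0.001]
force: [-0.2, -8.6, 4.0]
grip_width: 0.0569
grasp_force: 63.1
clock: 20.15
tool_pos: [0.521, -0.0018, 0.0263]
orientation: [0.003, 0.646, 0.763, -0.001]
force: [-0.1, -11.7, 4.2]
grip_width: 0.057
grasp_force: 63.1
```

```bash
python3 -m pendant '[{"dp":[-0.006,0.033,0],"roll":0,"grip":-1},{"dp":[0,0,0],"roll":0,"grip":-1},{"dp":[0,0,0],"roll":0,"grip":-1},{"dp":[0,0,0],"roll":0,"grip":-1},{"dp":[0,0,0],"roll":0,"grip":-1}]'
python3 - <<'E'
from h import *
im,ci=snap('wrist','w8')
h=cv2.cvtColor(im,cv2.COLOR_BGR2HSV)
m=((h[...,1]<45)&(h[...,2]>110)).astype(np.uint8)
ex=np.array([.986,.167]);ey=np.array([-.167,.986])
n,l,s,c=cv2.connectedComponentsWithStats(m)
for i in range(1,n):
    if 500<s[i,4]<15000:
        b=cv2.boxPoints(cv2.minAreaRect(np.argwhere(l==i)[:,::-1].astype(np.float32)))
        w=np.array([onz(ci,*p,.075)[:2] for p in b]);e=w-np.roll(w,1,0)
        print(s[i],w.mean(0),np.linalg.norm(e,axis=1).round(4),np.degrees(np.arctan2(e[:,1],e[:,0])).round(1),"plate",w.mean(0)@ex,w.mean(0)@ey)
E
```

```text
clock: 20.65
tool_pos: [0.521, -0.0018, 0.0263]
orientation: [0.004, 0.646, 0.763, -0.001]
force: [0.2, -12.2, 4.7]
grip_width: 0.057
grasp_force: 63.0
[  461     0   119   320 11589] [0.56044333 0.06430721] [0.018  0.0836 0.0132 0.0854] [176.   96.4  -0.4 -80.5] plate 0.5633364319286078 -0.03018712474845793
[ 426  209   43  101 2854] [0.54918753 0.03983305] [0.0107 0.0297 0.0096 0.03  ] [-179.9   97.7    1.   -80.4] plate 0.5481510209321281 -0.05243893233683921
[449 377  32  23 506] [ 0.56819177 -0.00291423] [0.01   0.009  0.0097 0.0091] [-170.6  106.2    9.4  -72.2] plate 0.5597504091828713 -0.09776145361926859
```

```bash
python3 - <<'E'
from h import *
ci=np.load("pics/w8.npy",allow_pickle=True).item();im=cv2.imread("pics/w8.png").astype(int)
ex=np.array([.986,.167]);ey=np.array([-.167,.986])
W=lambda x,y,z:px(ci,[*(x*ex+y*ey),z])
y0=-.0907+.030  # tile face near TCP
t=np.array([.521,-.0018]);print("tcp plate",t@ex,t@ey)
yf=t@ey+.030
for x in(.488,.513,.538):
    print("pred",[W(x,yy,.075).round(0).tolist() for yy in (yf,yf+.01)],"tile edge",W(x,yf,.043).round(0))
for cc in (260,290,320,350,380):
    a=im[:,cc-1:cc+2].mean(1);g=np.abs(a[2:]-a[:-2]).sum(1)
    print(cc,[(i+1,int(g[i])) for i in range(20,330) if g[i]>50 and g[i]==g[max(0,i-3):i+4].max()])
for r in (95,110,125,140,155):
    a=im[r-1:r+2].mean(0);g=np.abs(a[2:]-a[:-2]).sum(1);print("r",r,[(i+1,int(g[i])) for i in range(150,480) if g[i]>50 and g[i]==g[i-3:i+4].max()])
E
```

```text
tcp plate 0.5134054 -0.08878180000000002
pred [[228.0, 281.0], [225.0, 249.0]] tile edge [250. 235.]
pred [[317.0, 281.0], [316.0, 249.0]] tile edge [318. 235.]
pred [[405.0, 281.0], [408.0, 248.0]] tile edge [385. 234.]
260 [(88, 200), (130, 167), (205, 55), (249, 61), (279, 59), (288, 208)]
290 [(61, 192), (130, 168), (280, 165), (329, 52)]
320 [(130, 166), (206, 62), (249, 61), (280, 128)]
350 [(130, 162), (206, 75), (248, 61), (279, 96)]
380 [(41, 107), (78, 68), (130, 164), (206, 67), (248, 52), (279, 111)]
r 95 [(190, 307), (197, 327), (437, 185), (444, 169), (452, 67), (460, 110), (470, 76)]
r 110 [(191, 304), (199, 328), (205, 203), (435, 170), (443, 164), (451, 55), (457, 111)]
r 125 [(152, 330), (193, 306), (201, 332), (433, 169), (441, 184), (454, 100), (460, 68)]
r 140 [(155, 355), (195, 306), (202, 328), (207, 207), (218, 138), (414, 135), (432, 181), (439, 170), (445, 72), (451, 107), (457, 79), (473, 127), (478, 133)]
r 155 [(157, 342), (196, 311), (204, 329), (209, 134), (220, 152), (413, 138), (431, 181), (438, 181), (443, 69), (462, 175), (473, 58)]
```

The spacer's edges at rows 249 and 280 match the upright, flush prediction. They are parallel to the slim stone's edge (row 130), and the push holds at 12 N.

```bash
python3 -c "
from workcell import bot
print(bot.job_done())"
```

```text
the job is handed in; nothing more can be done
None
```

The job is handed in at about 21 s, with the valve handle on its half mark, the spacer upright and flush against the slim stone, and the tile still gripped and pressing it with about 12 N; the judge returned no verdict.

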